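# Push a spent battery through the flap of the collection box

### The arm

A 7-joint arm with a two-finger parallel gripper is mounted at the origin on the work surface. World frame = base frame: x ahead of the robot, y to its left, z up, the work surface at z = 0. Lengths are in mm, angles in rad, forces in N, time in s.
With the tool pointing down it reaches from about 425 to 1025 mm from the base axis. Payload 9.4 kg.
Tool frame: the origin (TCP) lies midway between the tips of the shut fingers; the grasp point (between the pads) lies 19 mm behind it; z points along the fingers, y is the direction in which the jaws open and shut (so a half turn about z gives the same grasp; the last joint's range is limited). The gripper opens to 85 mm and grips with 20 to 120 N. Pads are 22 mm wide; open, the fingers measure 114 mm over their backs; the gripper's body (76 mm by 85 mm) begins 54 mm behind the grasp point. The pads swing forward as they close: fully open they stand 13 mm farther back than shut.
Start: joints at [-1.232, 0.599, -0.003, 1.599, 0.002, 0.943, -0.08], TCP at [292.849, 663.222, 191.375] pointing down, gripper open.
Joint ranges: [-2.57, 2.57], [-0.35, 1.97], [-1.29, 1.29], [0.11, 2.56], [-1.05, 4.19], [0.11, 1.86], [-2.63, 2.63]. Speed limits (rad/s): [2.22, 2.22, 3.01, 3.01, 3.14, 3.14, 3.14].

### API

Orientations are given as a unit quaternion [x, y, z, w].
In Python, from plant import get_state, viewer, ticket gives the robot as it stands. The module is installed in compiled form; this text tells all that it offers.
- The arm moves only by the tool carry_out, never from a script. Its arguments are lists of equal length, an entry for each row: "dp": the shift along the tool's x, y, z in mm, a list of three; "yaw": the turn about the tool's z in rad; "grip": the finger opening in mm, from 0 to 85.4. A call has 1 to 12 rows; each row shifts and turns the pose as measured when the row begins, along the tool's axes as they then stand; what a row does not reach is not made up. A row lasts 1/8 s, in which the tool goes at most 62.5 mm and 10.7 degrees, less where a joint would pass 70% of its speed; a pose out of reach is approached as far as the arm can. A call with a gripper value outside its range is refused whole. The fingers move at their own pace and stop on an object; "squeeze" is the grip in N (left out, the last holds). Time passes only in rows, so rows that do not move let the fingers close. It gives the time, the measured TCP pose, the force and the opening at its end, in the units of the state.
- get_state(): the state, without advancing time (a new reading comes with each control period).
- viewer.get_image(name): name is "scene" or "top" or "wrist"; returns a dict with "pixels" (400x640x3 uint8, blue, green, red), "vertical_fov" (degrees; the focal length in pixels is half the picture's height over the tangent of half this angle, whatever the lens; pixels are square), "cx", "cy" (the principal point, pixels), "rvec" (rotation vector, rad) and "tvec" (3), from world to camera coordinates, as OpenCV has them; the wrist camera has in their place "mount" (4x4, takes a point from camera to tool coordinates, whose origin is the TCP and whose axes are the flange's). Camera axes: x right, y down, z forward; pixel columns grow to the right and rows downward; lengths in mm; the calibration is good to about 2 mm. A picture is of the moment at which its call begins: read the wrist's pose just before it. There is no depth.
- ticket.close_job(): hands the job in, once; it reports no verdict.
The state is a dict: "time": time; "joint_pos": joint angles; "qvel": joint speeds; "effort": joint torques, N m; "position": TCP position; "ee_rot": TCP orientation; "wrist_force": force on the tool from outside, world axes, zero at the start; "wrist_torque": the same for the moment, N m; "width": finger opening in mm.
Only numpy, scipy, OpenCV 4.12 (cv2) and the standard library are available. Lean on these libraries where they do the work, as an engineer would, in place of code of your own. Each camera call takes 0.05 s, during which the arm holds its last target.

### The job

Get the spent block battery into the clear collection box without picking it up: with one finger push the raised rib down and hold the self-closing flap well open, and meanwhile with the other finger push the battery along the box's top until it drops through the opening. Do not slide the battery onto the closed flap; afterwards let the flap spring fully shut, and leave the things standing around where they are.

Things in the scene. Friction and masses are not known exactly. Their poses are not given: they have to be found in the camera images.
- bin: Battery collection box, fixed on the bench: clear plastic, 250 mm along its x, 170 mm along y, aluminium top at 130 mm above the bench. Origin: centre of its underside; x is the way to push the battery. An opening in the top, filled flush by a white flap: y = -60 to +17 mm is open for x = -65 to +100 mm; y = +17 to +65 mm only for x = +5 to +100 mm. The rest of the top is solid.
- flap (a joint): Flap angle, rad: 0 shut, flush with the box's top; 1.0 its stop. Hinge axis along the box's x at y = -58, z = 130 mm; the free edge at y = +63 mm swings down into the box, so the battery's way opens widest. A spring shuts it when let go (0.1 N m shut, 0.3 N m wide open: 3 to 7 N at the rib). From about 0.7 rad the battery can drop past it.
- rib (a point): Middle of the crest of the flap's push rib (turns with the flap): white ridge along the box's x, 140 mm long (box x = -55 to +85), rounded top of radius 10 mm, crest 38 mm above the flap, y = -28 mm, when shut. Pushed down, it also moves to +y: at 0.78 rad the crest is about 9 mm above the box's top at y = -17 mm, so fingertips on it and over the ledge are then at nearly one height.
- lip (a point): Edge over which the battery drops, middle of the battery's way: box frame x = +5, y = +42, z = 130 mm, on the top surface. The solid ledge where the battery lies runs back from here to x = -125 mm, from y = +17 to +65 mm, where a fixed straight guide, 12 mm wide and 10 mm high, stands along it (inner face y = +65 mm, x = -125 to +100 mm) and keeps the battery on its way.
- battery_center (a point): Centre of the spent block battery (black with a steel band, two small round terminals at its front end): 48.5 mm long (along its x, terminals at +x), 26.5 mm wide, 17.5 mm thick, about 45 g, lying flat on the ledge, its x roughly along the box's x. Its front end starts 6 to 42 mm short of the edge at x = +5 mm.
- spool: Bystander: solder spool standing on the bench, 58 mm in diameter, 40 mm high. Origin at the centre of its underside.
- flux: Bystander: small white flux bottle standing on the bench, 36 mm in diameter, 85 mm high. Origin at the centre of its underside.
- board: Bystander: small green circuit board on brass feet, 70 x 50 mm, 20 mm high. Origin at the centre of its underside.
Not all that is in view belongs to the job. Of the things like the part that bears battery_center, leave any that is blue, green or purple; of the rest the larger one is meant.

How it is judged (in metres and radians):
On the way, in this order (a step that is already met when the one before it is completed fails the run):
1. a finger holds the flap well open while the battery still lies on the ledge (value of joint flap above 0.55 rad and contact force between the fingers and flap above 0.3 N and z of battery_center in the frame of bin above 0.133 m and x of battery_center in the frame of bin below 0.01 m), for 0.1 s.
2. the battery has dropped below the box's top while a finger still holds the flap open (value of joint flap above 0.4 rad and contact force between the fingers and flap above 0.3 N and z of battery_center in the frame of bin below 0.11 m), for 0.1 s.
At the end, for the whole second after the job is handed in: The battery lies at rest on the floor inside the box (its centre less than 60 mm above the bench and within the walls), the flap is shut (below 0.06 rad), and the spool, bottle and board are within 20 mm of where they stood (z of battery_center in the frame of bin between 0.005 and 0.06 m and x of battery_center in the frame of bin between -0.12 and 0.12 m and y of battery_center in the frame of bin between -0.08 and 0.08 m and linear speed of battery below 0.03 m/s and value of joint flap below 0.06 rad and distance of each of spool, flux, board from where it was at the start of the episode below 0.02 m); the robot touches nothing.
It fails at once if the battery is lifted: its centre more than 15 mm above where it lies on the ledge (z of battery_center in the frame of bin above 0.154 m).
It fails at once if the battery is slid onto the closed flap (its centre past the edge, on top, with the flap less than 0.3 rad open) (x of battery_center in the frame of bin above 0.012 m and z of battery_center in the frame of bin above 0.13 m and value of joint flap below 0.3 rad).
It fails at once if a bystander is knocked away (moved more than 20 mm) (distance of any of spool, flux, board from where it was at the start of the episode above 0.02 m).
It also fails if it takes over 43 s, if anything falls off the work surface, if the arm or the gripper's body presses on something with over 40 N, if the wrist force passes 120 N, or if a joint passes its speed limit or range.

## Working session

There is one attempt and no reset: what is moved stays moved. The work goes in short steps, Python scripts to look and compute and a tool call to move; the robot and the scene stay as the last step left them, time stands still between calls to the robot, and variables do not carry over. Pictures are saved under pics/ and viewed, and the job is handed in when it is done.

Besides the shell and the picture viewer there is one more tool, called after "Emit:" by a JSON object that holds its "fn" and its "kwargs". carry_out: Moves the arm, as the interface text tells. Its arguments: {"type":"object","properties":{"dp":{"type":"array","items":{"type":"array","items":{"type":"number"}}},"yaw":{"type":"array","items":{"type":"number"}},"grip":{"type":"array","items":{"type":"number"}},"squeeze":{"type":"number"}},"required":["dp","yaw","grip"]}

```bash
mkdir -p pics; cat > h.py <<'E'
import numpy as np, cv2
from plant import get_state, viewer, ticket
def snap(name,fn):
    s=get_state(); d=viewer.get_image(name); cv2.imwrite('pics/'+fn,d['pixels'])
    np.save('pics/'+fn+'.npy',{'d':d,'s':s},allow_pickle=True); return d,s
E
python3 - <<'E'
from h import *
for n in ['scene','top','wrist']:
    d,s=snap(n,n+'0.png'); print(n,{k:v for k,v in d.items() if k!='pixels'})
print(s)
E
```

```text
scene {'vertical_fov': 52.03012294805581, 'cx': 324.6277283150224, 'cy': 198.89652364595403, 'rvec': array([ 1.88416065,  1.82154581, -0.62282671]), 'tvec': array([ -62.71505219, -345.83086948, 1500.19135363])}
top {'vertical_fov': 47.73350132337998, 'cx': 322.9489008704976, 'cy': 200.76066518436497, 'rvec': array([ 2.18090793, -2.183328  ,  0.08651492]), 'tvec': array([  43.97513049,  526.37194812, 1003.44019916])}
wrist {'vertical_fov': 70.2422580634336, 'cx': 322.79793968458523, 'cy': 202.53358396725326, 'mount': array([[-9.78392858e-04, -9.56909879e-01, -2.90383412e-01,
         7.25575039e+01],
       [ 9.99999503e-01, -8.80585086e-04, -4.67491591e-04,
        -1.48125693e-01],
       [ 1.91640020e-04, -2.90383725e-01,  9.56910265e-01,
        -1.82441468e+02],
       [ 0.00000000e+00,  0.00000000e+00,  0.00000000e+00,
         1.00000000e+00]])}
{'time': 0.1, 'joint_pos': array([-1.23170387,  0.60003679, -0.00253331,  1.60005432,  0.00177764,
        0.94288726, -0.07978794]), 'qvel': array([-0.00061777, -0.00374291, -0.00069765, -0.0023493 , -0.00211288,
        0.00102965,  0.0008313 ]), 'effort': array([ 5.51633522e-03, -7.77988815e+01,  1.56991214e+00, -2.58624637e+01,
        1.26271110e-02,  5.54137529e-03,  4.94513145e-06]), 'position': array([292.66286447, 662.78651408, 190.60791781]), 'ee_rot': array([ 2.06377817e-01,  9.78472135e-01, -6.86496882e-04, -8.50698616e-05]), 'wrist_force': array([-0.75474279, -0.10361338,  0.46003397]), 'wrist_torque': array([-0.00349619, -0.01244778,  0.05215677]), 'width': 85.65099033843725}
```

View pics/scene0.png

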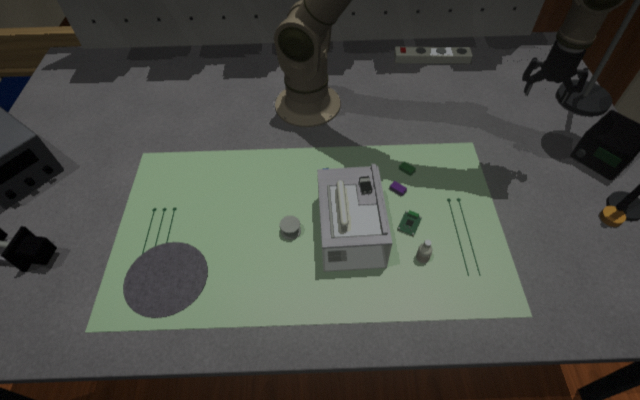

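View pics/top0.png

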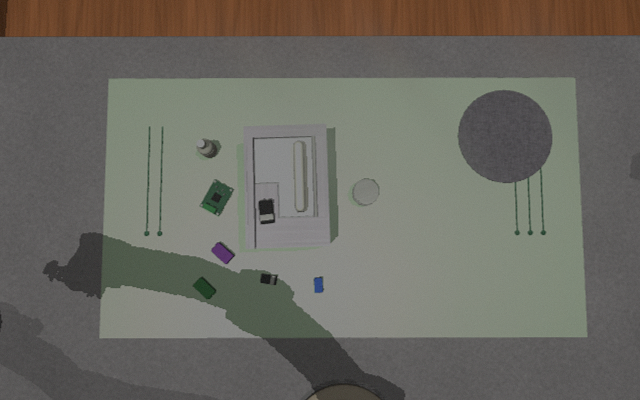

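View pics/wrist0.png

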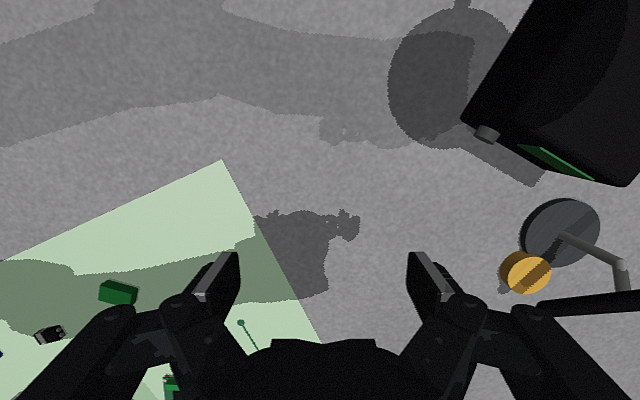

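```bash
cat >> h.py <<'E'
def ray(d,u,v):
    f=200/np.tan(np.radians(d['vertical_fov']/2))
    R=cv2.Rodrigues(d['rvec'])[0]; t=d['tvec']
    c=-R.T@t; r=R.T@np.array([(u-d['cx'])/f,(v-d['cy'])/f,1.]); return c,r
def onz(d,u,v,z):
    c,r=ray(d,u,v); return c+r*(z-c[2])/r[2]
def proj(d,P):
    f=200/np.tan(np.radians(d['vertical_fov']/2))
    R=cv2.Rodrigues(d['rvec'])[0]; q=R@np.asarray(P,float)+d['tvec']
    return q[0]/q[2]*f+d['cx'],q[1]/q[2]*f+d['cy']
E
python3 - <<'E'
from h import *
a=cv2.imread('pics/top0.png'); c=a[110:260,220:350]; cv2.imwrite('pics/top0c.png',cv2.resize(c,None,fx=4.5,fy=4,interpolation=cv2.INTER_NEAREST)[:600])
c=a[115:260,225:345]; cv2.imwrite('pics/top0c.png',cv2.resize(c,None,fx=4,fy=4,interpolation=cv2.INTER_CUBIC))
a=cv2.imread('pics/scene0.png');c=a[155:275,300:440]; cv2.imwrite('pics/scene0c.png',cv2.resize(c,None,fx=5,fy=5,interpolation=cv2.INTER_CUBIC))
E
```

```text
(no output)
```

View pics/top0c.png

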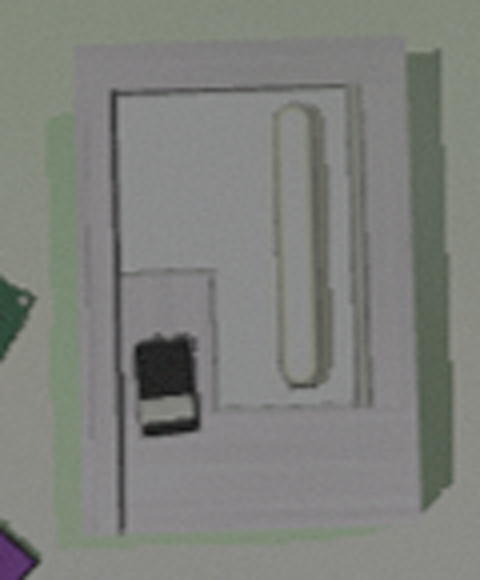

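View pics/scene0c.png

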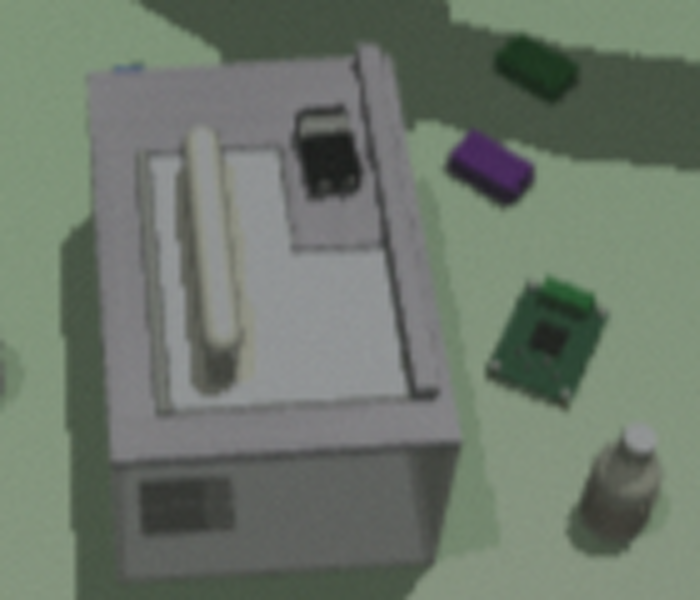

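```bash
python3 - <<'E'
from h import *
d=np.load('pics/top0.png.npy',allow_pickle=True).item()['d']
P=lambda U,V,z:onz(d,(U+.5)/4-.5+225,(V+.5)/4-.5+115,z)
pts=[(404,38,125,-85),(420,513,-125,-85),(77,46,125,85),(84,537,-125,85),(368,407,-65,-60),(216,409,-65,17),(213,270,5,17),(122,273,5,65),(356,86,100,-60)]
W=np.array([P(a,b,130)[:2] for a,b,_,_ in pts]);B=np.array([p[2:] for p in pts],float)
# rigid fit
mw,mb=W.mean(0),B.mean(0);H=(B-mb).T@(W-mw);U,S,V=np.linalg.svd(H);R=(V.T@U.T)
th=np.arctan2(R[1,0],R[0,0]);o=mw-R@mb
print(np.linalg.det(R),'scale',S.sum()/((B-mb)**2).sum(),'yaw',th,'origin',o)
print('resid',np.c_[B,(W-mw)@R+mb-B].round(1))
for n,U_,V_,z in [('batt TL',137,343,147.5),('TR',193,338,147.5),('BR',198,428,147.5),('BL',145,436,147.5),('rib top',294,102,162),('rib bot',300,386,162),('ribmid',297,245,168)]:
    w=P(U_,V_,z)[:2];print(n,w.round(1),((w-o)@R).round(1))
np.savez('bin.npz',th=th,o=o)
# check in scene
d2=np.load('pics/scene0.png.npy',allow_pickle=True).item()['d']
img=cv2.imread('pics/scene0.png')
for b in [(125,85),(125,-85),(-125,-85),(5,17),(5,65),(-65,17)]:
    w=R@np.array(b)+o;u,v=proj(d2,[*w,130]);print(b,((np.array([u,v])+.5-[300,155])*5-.5).round(0))
for n,U_,V_ in [('spool',(365),192),('flux',207,148),('board',217,197)]:print(n,onz(d,U_,V_,20).round())
E
```

```text
0.9999999999999996 scale 0.9868850785099139 yaw 0.03259637285171648 origin [550.30284783 117.93297195]
resid [[ 1.25e+02 -8.50e+01 -2.60e+00  9.00e-01]
 [-1.25e+02 -8.50e+01  4.90e+00  1.20e+00]
 [ 1.25e+02  8.50e+01 -1.10e+00 -1.60e+00]
 [-1.25e+02  8.50e+01 -1.40e+00 -1.00e-01]
 [-6.50e+01 -6.00e+01 -1.00e+00  5.00e-01]
 [-6.50e+01  1.70e+01  6.00e-01  1.00e-01]
 [ 5.00e+00  1.70e+01  1.10e+00 -2.00e-01]
 [ 5.00e+00  6.50e+01  1.10e+00 -2.00e+00]
 [ 1.00e+02 -6.00e+01 -1.70e+00  1.30e+00]]
batt TL [517.4 170.6] [-31.2  53.7]
TR [519.8 142.9] [-29.6  25.9]
BR [475.2 140.1] [-74.3  24.6]
BL [471.3 166.2] [-77.4  50.8]
rib top [635.3  92.4] [ 84.2 -28.3]
rib bot [495.1  89. ] [-56.1 -27.1]
ribmid [563.5  90.4] [ 12.3 -28. ]
(125, 85) [458. 442.]
(125, -85) [109. 463.]
(-125, -85) [83. 73.]
(5, 17) [292. 251.]
(5, 65) [384. 245.]
(-65, 17) [277. 146.]
spool [546. -52.  20.]
flux [648. 308.  20.]
board [535. 284.  20.]
```

```bash
python3 - <<'E'
from h import *
a=cv2.imread('pics/wrist0.png')[235:400,150:490]; a=cv2.convertScaleAbs(a,alpha=2.2)
cv2.imwrite('pics/w0c.png',cv2.resize(a,None,fx=2.3,fy=2.3,interpolation=cv2.INTER_CUBIC))
E
```

```text
(no output)
```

View pics/w0c.png

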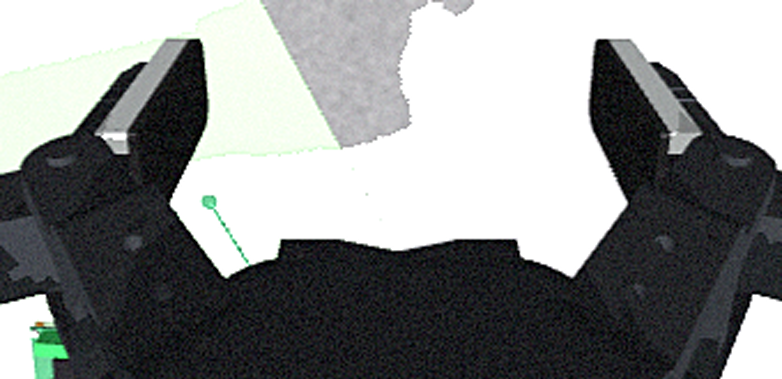

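```bash
cat >> h.py <<'E'
from scipy.spatial.transform import Rotation as Ro
def wT(d,s):
    T=np.eye(4);T[:3,:3]=Ro.from_quat(s['ee_rot']).as_matrix();T[:3,3]=s['position'];return T@d['mount']
def wonz(d,s,u,v,z):
    f=200/np.tan(np.radians(d['vertical_fov']/2));T=wT(d,s)
    r=T[:3,:3]@np.array([(u-d['cx'])/f,(v-d['cy'])/f,1]);c=T[:3,3];return c+r*(z-c[2])/r[2]
def wproj(d,s,P):
    f=200/np.tan(np.radians(d['vertical_fov']/2));q=np.linalg.inv(wT(d,s))@np.append(P,1)
    return np.array([q[0]/q[2]*f+d['cx'],q[1]/q[2]*f+d['cy']])
E
python3 - <<'E'
from h import *
w=np.load('pics/wrist0.png.npy',allow_pickle=True).item();t=np.load('pics/top0.png.npy',allow_pickle=True).item()['d']
print(wonz(w['d'],w['s'],222,160,0),onz(t,101,337,0))
print(wonz(w['d'],w['s'],241,322,0),onz(t,146,233,0), onz(t,160,233,0))
d=w['d']; f=284.4
M=d['mount']
# tip points, intersect with tool planes x=+11
for u,v,x in [(239,252,11),(240,278,-11)]:
    r=M[:3,:3]@np.array([(u-d['cx'])/f,(v-d['cy'])/f,1]);c=M[:3,3];print((c+r*(x-c[0])/r[0]).round(1))
E
```

```text
[222.81348764 548.45232719   0.        ] [220.21148274 544.52721863   0.        ]
[457.13520278 448.72748982   0.        ] [454.1797745  449.90932854   0.        ] [454.14297382 417.76375081   0.        ]
[ 11.  -40.  -60.2]
[-11.  -45.  -47.3]
```

```bash
python3 - <<'E'
from h import *
w=np.load('pics/scene0.png.npy',allow_pickle=True).item();d,s=w['d'],w['s']
T=np.eye(4);T[:3,:3]=Ro.from_quat(s['ee_rot']).as_matrix();T[:3,3]=s['position']
a=cv2.imread('pics/scene0.png');K=6
b=cv2.convertScaleAbs(cv2.resize(a[30:120,500:620],None,fx=K,fy=K,interpolation=cv2.INTER_CUBIC),alpha=2)
for p,c in [((0,0,0),(0,0,255)),((0,43,-13),(0,255,0)),((0,-43,-13),(0,255,0)),((0,43,-55),(255,0,0)),((0,-43,-55),(255,0,0)),((0,0,-73),(255,255,0))]:
    u,v=proj(d,(T@np.append(p,1))[:3]);cv2.circle(b,(int((u-500)*K),int((v-30)*K)),4,c,-1)
cv2.imwrite('pics/sg.png',b)
E
```

```text
(no output)
```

View pics/sg.png

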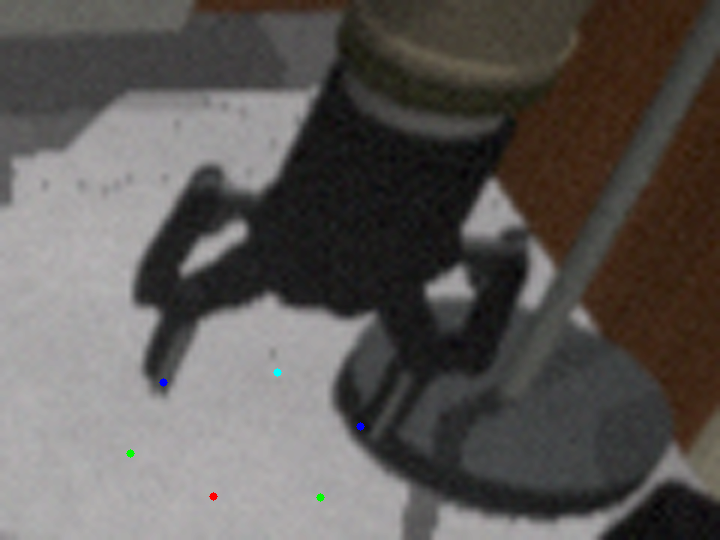

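```bash
cat >> h.py <<'E'
B=np.load('bin.npz') if __import__('os').path.exists('bin.npz') else None
def b2w(x,y):
    c,s_=np.cos(B['th']),np.sin(B['th']);return np.array([[c,-s_],[s_,c]])@[x,y]+B['o']
def w2b(p):
    c,s_=np.cos(B['th']),np.sin(B['th']);return np.array([[c,s_],[-s_,c]])@(np.asarray(p)[:2]-B['o'])
def ty(s):
    m=Ro.from_quat(s['ee_rot']).as_matrix();return np.arctan2(m[1,1],m[0,1])
def plan(xy,z,yawdeg,n):
    """target world xy,z, tool-y world angle; n rows"""
    s=get_state();p=s['position'];a=ty(s);tgt=np.array([*xy,z]);dy=(np.radians(yawdeg)-a+np.pi)%(2*np.pi)-np.pi
    st=(tgt-p)/n
    for i in range(n):
        ai=a+dy*i/n; y=np.array([np.cos(ai),np.sin(ai)]);x=np.array([-np.sin(ai),np.cos(ai)])
        print([round(float(st[:2]@x),1),round(float(st[:2]@y),1),round(float(-st[2]),1)],round(-dy/n,3))
def rep(S=94):
    s=get_state();a=ty(s);u=np.array([np.cos(a),np.sin(a)]);p=s['position']
    print('t',round(s['time'],2),'pos',p.round(1),'ty',round(np.degrees(a),1),'F',s['wrist_force'].round(1),'w',round(s['width'],1))
    print('rib fing box',w2b(p[:2]+u*S/2).round(1),'pusher box',w2b(p[:2]-u*S/2).round(1)); return s
E
python3 - <<'E'
from h import *
print(b2w(-55.25,8)); plan(b2w(-55.25,8),191,-34.7,11)
E
```

```text
[494.82147264 124.12809154]
[-36.6, -37.4, -0.0] 0.16
[-42.1, -31.1, -0.0] 0.16
[-46.5, -24.0, -0.0] 0.16
[-49.7, -16.3, -0.0] 0.16
[-51.7, -8.1, -0.0] 0.16
[-52.3, 0.2, -0.0] 0.16
[-51.6, 8.6, -0.0] 0.16
[-49.6, 16.7, -0.0] 0.16
[-46.3, 24.4, -0.0] 0.16
[-41.8, 31.4, -0.0] 0.16
[-36.3, 37.7, -0.0] 0.16
```

Emit:
{"fn": "carry_out", "kwargs": {"dp": [[-36.6, -37.4, 0], [-42.1, -31.1, 0], [-46.5, -24, 0], [-49.7, -16.3, 0], [-51.7, -8.1, 0], [-52.3, 0.2, 0], [-51.6, 8.6, 0], [-49.6, 16.7, 0], [-46.3, 24.4, 0], [-41.8, 31.4, 0], [-36.3, 37.7, 0]], "yaw": [0.16, 0.16, 0.16, 0.16, 0.16, 0.16, 0.16, 0.16, 0.16, 0.16, 0.16], "grip": [85, 85, 85, 85, 85, 85, 85, 85, 85, 85, 85]}}

```text
time: 1.52
position: [485.4, 107.0, 188.9]
ee_rot: [0.897, 0.442, -0.0, -0.001]
wrist_force: [0.8, 0.3, 0.2]
width: 84.8
```

```bash
python3 - <<'E'
from h import *
rep(); plan(b2w(-55.25,8),191,-34.7,3)
E
```

```text
t 1.52 pos [485.4 107.  188.9] ty -37.5 F [0.8 0.3 0.2] w 84.8
rib fing box [-28.9 -38.6] pusher box [-101.6   21. ]
[6.4, -1.0, -0.7] -0.016
[6.5, -0.9, -0.7] -0.016
[6.5, -0.8, -0.7] -0.016
```

Emit:
{"fn": "carry_out", "kwargs": {"dp": [[10, -1.5, 0], [9, -1.4, 0], [0, 0, 0]], "yaw": [-0.03, -0.018, 0], "grip": [85, 85, 85]}}

```text
time: 1.9
position: [495.4, 121.9, 189.0]
ee_rot: [0.887, 0.462, -0.0, -0.0]
wrist_force: [-0.5, 1.0, -0.4]
width: 85.0
```

```bash
python3 - <<'E'
from h import *
rep()
for n in ['scene','top','wrist']:
    d,s=snap(n,n+'1.png')
a=cv2.imread('pics/top1.png')[100:270,200:370];cv2.imwrite('pics/top1c.png',cv2.resize(a,None,fx=3.5,fy=3.5,interpolation=cv2.INTER_CUBIC))
a=cv2.imread('pics/scene1.png')[120:280,280:460];cv2.imwrite('pics/scene1c.png',cv2.convertScaleAbs(cv2.resize(a,None,fx=3.7,fy=3.7,interpolation=cv2.INTER_CUBIC),alpha=1.5))
cv2.imwrite('pics/wrist1c.png',cv2.convertScaleAbs(cv2.imread('pics/wrist1.png'),alpha=1.6))
E
```

```text
t 1.9 pos [495.4 121.9 189. ] ty -35.0 F [-0.5  1.  -0.4] w 85.0
rib fing box [-17.1 -22.4] pusher box [-92.4  34. ]
```

View pics/scene1c.png

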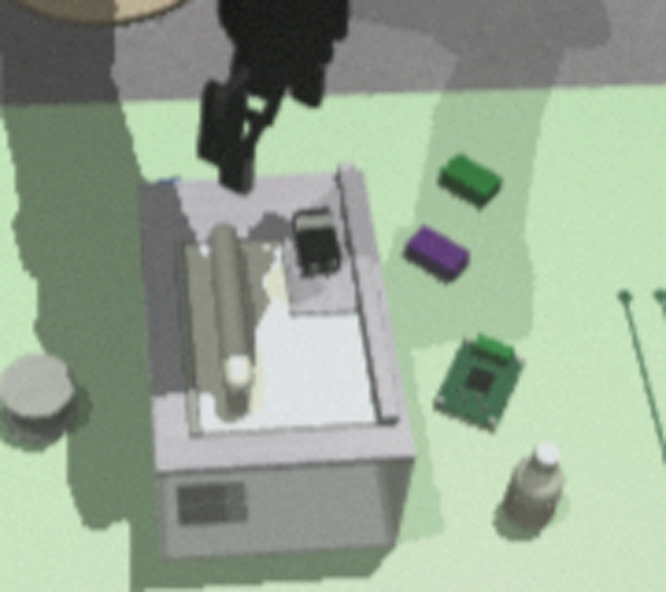

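View pics/wrist1c.png

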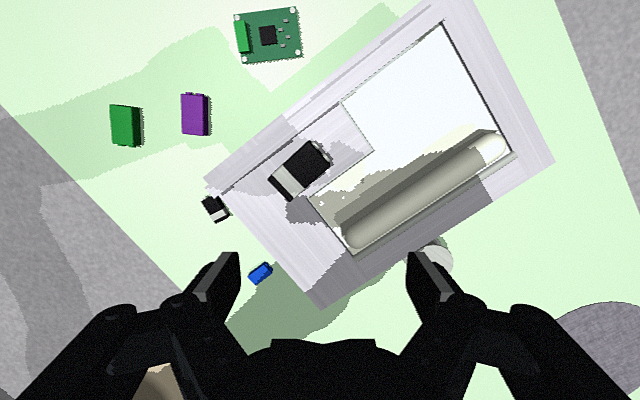

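View pics/top1c.png

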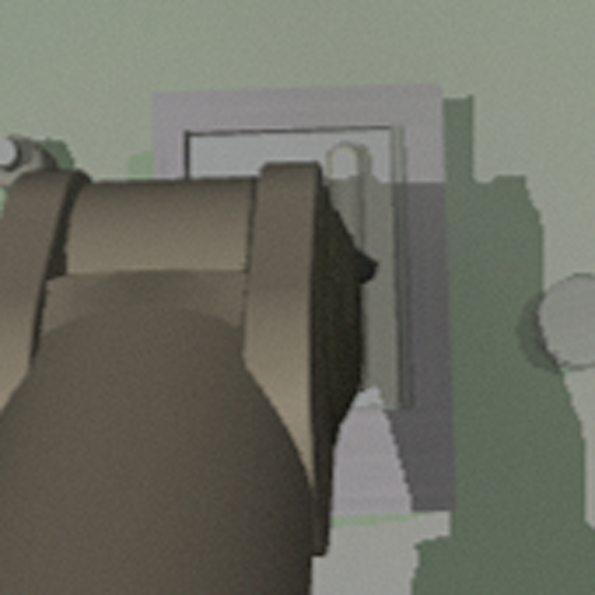

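```bash
python3 - <<'E'
from h import *
w=np.load('pics/wrist1.png.npy',allow_pickle=True).item();d,s=w['d'],w['s']
for n,b,uv in [('rear+y',(-125,85),(205,179)),('rear-y',(-125,-85),(320,310)),('front-y',(125,-85),(554,160)),('lip5,17',(5,17),(372,150)),('(100,-60)',(100,-60),(511,153))]:
    print(n,b,w2b(wonz(d,s,*uv,130)).round(1), wproj(d,s,np.array([*b2w(*b),130])).round(0))
q=np.load('pics/scene1.png.npy',allow_pickle=True).item();dd=q['d']
for z in [230,240,245]:
  p=onz(dd,344,170.8,z);print(z,p.round(1),w2b(p).round(1))
u,v=proj(dd,[*s['position']]);print('tcp in scene crop',(u-280)*3.7,(v-120)*3.7)
R=Ro.from_quat(s['ee_rot']).as_matrix()
for x in (-11,11):
 for z in (-13,-50,-60):
  for y in(43,51):
   P=s['position']+R@[x,y,z];u,v=proj(dd,P);print(x,y,z,round((u-280)*3.7),round((v-120)*3.7))
E
```

```text
rear+y (-125, 85) [-122.4   83.4] [201. 179.]
rear-y (-125, -85) [-123.5  -83.1] [320. 312.]
front-y (125, -85) [125.8 -82.5] [554. 163.]
lip5,17 (5, 17) [ 7.1 17.2] [370. 152.]
(100,-60) (100, -60) [ 99.2 -55.2] [514. 157.]
230 [523.4  98.4 230. ] [-27.6 -18.6]
240 [532.   97.7 240. ] [-19.  -19.6]
245 [536.3  97.3 245. ] [-14.7 -20.1]
tcp in scene crop 266.2259538420594 194.64015727230245
-11 43 -13 220 216
-11 51 -13 214 224
-11 43 -50 221 180
-11 51 -50 214 188
-11 43 -60 221 170
-11 51 -60 215 178
11 43 -13 248 230
11 51 -13 242 238
11 43 -50 250 194
11 51 -50 243 202
11 43 -60 250 184
11 51 -60 244 192
```

Emit:
{"fn": "carry_out", "kwargs": {"dp": [[0.5, -2.8, 30], [0, 0, 28], [0, 0, 0]], "yaw": [0, 0, 0], "grip": [85, 85, 85]}}

```text
time: 2.42
position: [492.5, 124.8, 130.3]
ee_rot: [0.886, 0.463, 0.0, -0.0]
wrist_force: [-0.7, 0.6, -0.2]
width: 84.6
```

```bash
python3 - <<'E'
from h import *
rep()
for n in ['scene','wrist']:
    d,s=snap(n,n+'2.png')
a=cv2.imread('pics/scene2.png')[140:260,290:430];cv2.imwrite('pics/scene2c.png',cv2.convertScaleAbs(cv2.resize(a,None,fx=5,fy=5,interpolation=cv2.INTER_CUBIC),alpha=1.6))
cv2.imwrite('pics/wrist2c.png',cv2.convertScaleAbs(cv2.imread('pics/wrist2.png'),alpha=1.6))
E
```

```text
t 2.42 pos [492.5 124.8 130.3] ty -34.9 F [-0.7  0.6 -0.2] w 84.6
rib fing box [-19.9 -19.4] pusher box [-95.3  36.9]
```

View pics/scene2c.png

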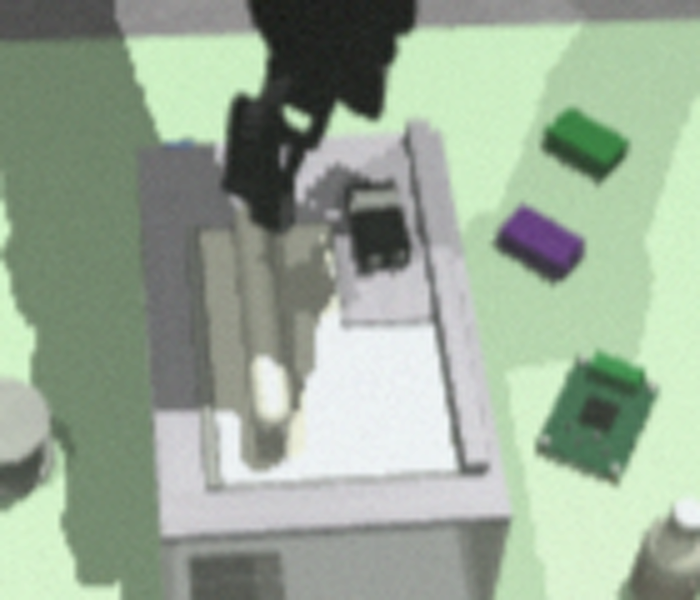

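View pics/wrist2c.png

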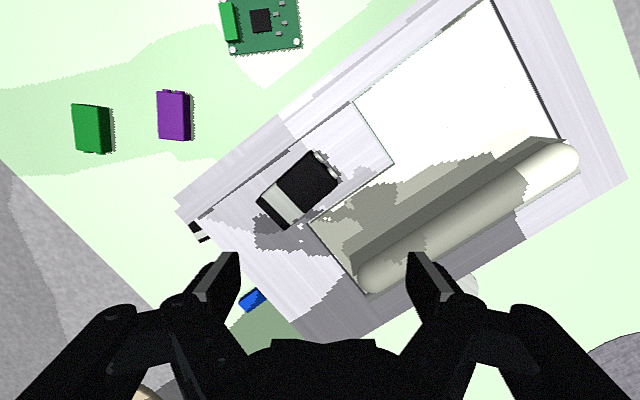

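Emit:
{"fn": "carry_out", "kwargs": {"dp": [[-1.6, 1.1, 8], [0, 0, 6], [0, 0, 0]], "yaw": [0, 0, 0], "grip": [85, 85, 85]}}

```text
time: 2.9
position: [494.8, 123.3, 119.0]
ee_rot: [0.886, 0.463, 0.003, -0.0]
wrist_force: [-0.3, -0.4, -0.4]
width: 84.8
```

Emit:
{"fn": "carry_out", "kwargs": {"dp": [[0, 0, 5], [0, 0, 0]], "yaw": [0, 0], "grip": [85, 85]}}

```text
time: 3.15
position: [495.4, 124.1, 114.3]
ee_rot: [0.886, 0.463, 0.004, -0.0]
wrist_force: [-2.7, 0.4, 4.1]
width: 84.9
```

Emit:
{"fn": "carry_out", "kwargs": {"dp": [[0, 0, 5], [0, 0, 0]], "yaw": [0, 0], "grip": [85, 85]}}

```text
time: 3.4
position: [495.2, 128.7, 110.4]
ee_rot: [0.885, 0.465, 0.005, -0.003]
wrist_force: [-2.2, -1.2, 3.9]
width: 84.7
```

```bash
python3 - <<'E'
from h import *
s=rep(); print(s['qvel'].round(3), s['wrist_torque'], Ro.from_quat(s['ee_rot']).as_matrix().round(3))
d,s=snap('wrist','wrist3.png'); rep()
cv2.imwrite('pics/wrist3c.png',cv2.convertScaleAbs(cv2.imread('pics/wrist3.png'),alpha=1.6))
E
```

```text
t 3.4 pos [495.2 128.7 110.4] ty -34.6 F [-2.2 -1.2  3.9] w 84.7
rib fing box [-16.9 -15.3] pusher box [-92.6  40.5]
[-0.002 -0.011  0.    -0.004 -0.002  0.009 -0.001] [-0.25065442  0.36764138 -0.06359422] [[ 0.567  0.823  0.007]
 [ 0.823 -0.567  0.01 ]
 [ 0.012 -0.    -1.   ]]
t 3.45 pos [495.2 128.3 110.4] ty -34.6 F [-2.4  2.8  7.4] w 85.0
rib fing box [-16.9 -15.8] pusher box [-92.5  40.1]
```

View pics/wrist3c.png

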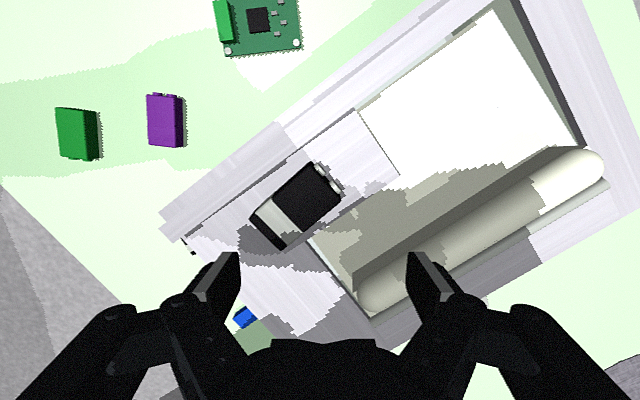

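Emit:
{"fn": "carry_out", "kwargs": {"dp": [[-4.5, 2, 5], [-1, 0, 5]], "yaw": [0, 0], "grip": [85, 85]}}

```text
time: 3.7
position: [495.0, 133.8, 102.9]
ee_rot: [0.883, 0.47, 0.01, -0.007]
wrist_force: [-5.4, 10.9, 11.9]
width: 85.1
```

```bash
python3 - <<'E'
from h import *
rep()
E
```

```text
t 3.7 pos [495.  133.8 102.9] ty -33.9 F [-5.4 10.9 11.9] w 85.1
rib fing box [-16.6  -9.8] pusher box [-92.8  45.1]
```

Emit:
{"fn": "carry_out", "kwargs": {"dp": [[0, 0, -9], [0, 0, -9], [0, 0, 0]], "yaw": [0, 0, 0], "grip": [85, 85, 85]}}

```text
time: 4.08
position: [495.1, 133.8, 121.9]
ee_rot: [0.882, 0.47, 0.01, -0.007]
wrist_force: [0.4, 0.4, 0.3]
width: 84.7
```

```bash
python3 - <<'E'
from h import *
s=rep(); print(Ro.from_quat(s['ee_rot']).as_matrix().round(3)); plan(b2w(-58.5,5),121,-41,2)
E
```

```text
t 4.08 pos [495.1 133.8 121.9] ty -33.9 F [0.4 0.4 0.3] w 84.7
rib fing box [-16.5  -9.8] pusher box [-92.8  45.1]
[[ 0.557  0.83   0.01 ]
 [ 0.83  -0.557  0.023]
 [ 0.025 -0.004 -1.   ]]
[-6.3, 2.1, 0.5] 0.062
[-6.1, 2.5, 0.5] 0.062
```

Emit:
{"fn": "carry_out", "kwargs": {"dp": [[-7, 2.5, 1], [-7, 2.5, 1], [0, 0, 0]], "yaw": [0.068, 0.065, 0], "grip": [85, 85, 85]}}

```text
time: 4.45
position: [490.2, 117.3, 118.9]
ee_rot: [0.914, 0.405, 0.009, -0.008]
wrist_force: [0.3, 1.1, 0.0]
width: 85.1
```

```bash
python3 - <<'E'
from h import *
s=rep(); plan(b2w(-58.5,5),121,-41,1)
d,s=snap('scene','scene4.png')
a=cv2.imread('pics/scene4.png')[140:260,290:430];cv2.imwrite('pics/scene4c.png',cv2.convertScaleAbs(cv2.resize(a,None,fx=5,fy=5,interpolation=cv2.INTER_CUBIC),alpha=1.6))
E
```

```text
t 4.45 pos [490.2 117.3 118.9] ty -42.2 F [0.3 1.1 0. ] w 85.1
rib fing box [-26.3 -31.4] pusher box [-93.9  34. ]
[3.8, -1.4, -2.1] -0.021
```

View pics/scene4c.png

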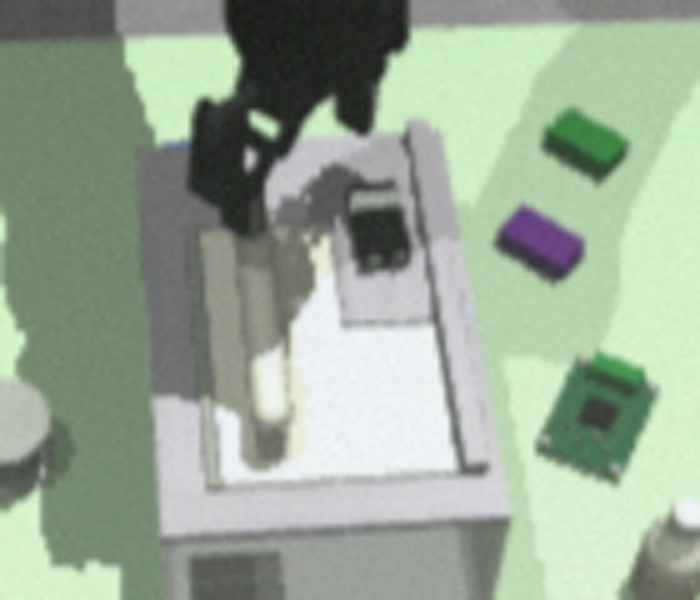

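Emit:
{"fn": "carry_out", "kwargs": {"dp": [[2.2, -2, 4], [1.5, -1.3, 4]], "yaw": [0, 0], "grip": [85, 85]}}

```text
time: 4.75
position: [490.7, 124.6, 111.2]
ee_rot: [0.913, 0.407, 0.009, -0.009]
wrist_force: [-3.9, 7.3, 12.7]
width: 84.7
```

```bash
python3 - <<'E'
from h import *
s=rep()
E
```

```text
t 4.75 pos [490.7 124.6 111.2] ty -42.0 F [-3.9  7.3 12.7] w 84.7
rib fing box [-25.5 -24. ] pusher box [-93.3  41.1]
```

Emit:
{"fn": "carry_out", "kwargs": {"dp": [[0, 0, 5], [0, 0, 0]], "yaw": [0, 0], "grip": [85, 85]}}

```text
time: 5.0
position: [490.9, 128.5, 106.3]
ee_rot: [0.912, 0.409, 0.01, -0.01]
wrist_force: [-0.7, -3.1, 2.4]
width: 85.2
```

```bash
python3 - <<'E'
from h import *
s=rep()
d,s=snap('wrist','wrist5.png'); rep()
cv2.imwrite('pics/wrist5c.png',cv2.convertScaleAbs(cv2.imread('pics/wrist5.png'),alpha=1.6))
E
```

```text
t 5.0 pos [490.9 128.5 106.3] ty -41.7 F [-0.7 -3.1  2.4] w 85.2
rib fing box [-25.  -19.9] pusher box [-93.1  44.9]
t 5.05 pos [490.9 128.3 106.4] ty -41.7 F [-1.6  0.5  5. ] w 84.9
rib fing box [-25.  -20.1] pusher box [-93.1  44.7]
```

View pics/wrist5c.png

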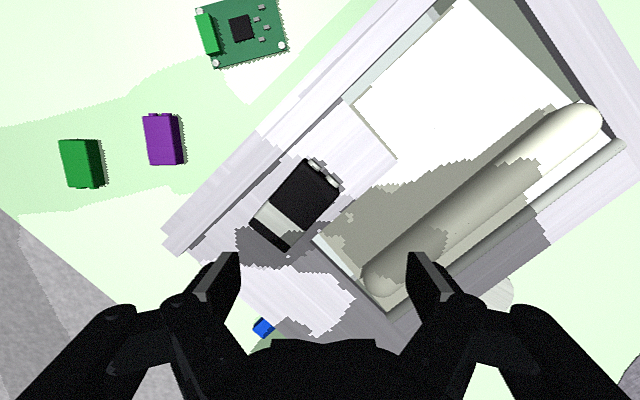

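```bash
python3 - <<'E'
from h import *
plan(b2w(-25-37.4,-20.5+28.5),98,-35.5,2)
E
```

```text
[-2.7, 0.3, 4.2] -0.054
[-2.7, 0.1, 4.2] -0.054
```

Emit:
{"fn": "carry_out", "kwargs": {"dp": [[-3.2, 0.3, 4.5], [-3.2, 0.1, 4.5], [-1, 0, 0]], "yaw": [-0.058, -0.058, 0], "grip": [85, 85, 85]}}

```text
time: 5.42
position: [488.2, 126.1, 97.8]
ee_rot: [0.885, 0.465, 0.013, -0.01]
wrist_force: [-0.3, -0.1, 5.4]
width: 85.1
```

```bash
python3 - <<'E'
from h import *
s=rep(); print(Ro.from_quat(s['ee_rot']).as_matrix()[:,2].round(3))
E
```

```text
t 5.42 pos [488.2 126.1  97.8] ty -34.6 F [-0.3 -0.1  5.4] w 85.1
rib fing box [-24.  -17.8] pusher box [-99.6  38.1]
[ 0.013  0.03  -0.999]
```

Emit:
{"fn": "carry_out", "kwargs": {"dp": [[-1, 0.5, 4.5], [-1, 0.5, 4.5], [-0.5, 0, 3], [0, 0, 0]], "yaw": [0, 0, 0, 0], "grip": [85, 85, 85, 85]}}

```text
time: 5.92
position: [488.9, 128.0, 86.5]
ee_rot: [0.884, 0.467, 0.015, -0.012]
wrist_force: [-1.4, -2.3, 5.6]
width: 84.9
```

```bash
python3 - <<'E'
from h import *
s=rep(); print(Ro.from_quat(s['ee_rot']).as_matrix()[:,2].round(3))
for n in ['scene','wrist']:
    d,s=snap(n,n+'6.png')
a=cv2.imread('pics/scene6.png')[140:260,290:430];cv2.imwrite('pics/scene6c.png',cv2.convertScaleAbs(cv2.resize(a,None,fx=5,fy=5,interpolation=cv2.INTER_CUBIC),alpha=1.6))
cv2.imwrite('pics/wrist6c.png',cv2.convertScaleAbs(cv2.imread('pics/wrist6.png'),alpha=1.6))
E
```

```text
t 5.92 pos [488.9 128.   86.5] ty -34.3 F [-1.4 -2.3  5.6] w 84.9
rib fing box [-23.1 -15.7] pusher box [-99.   39.8]
[ 0.016  0.035 -0.999]
```

View pics/scene6c.png

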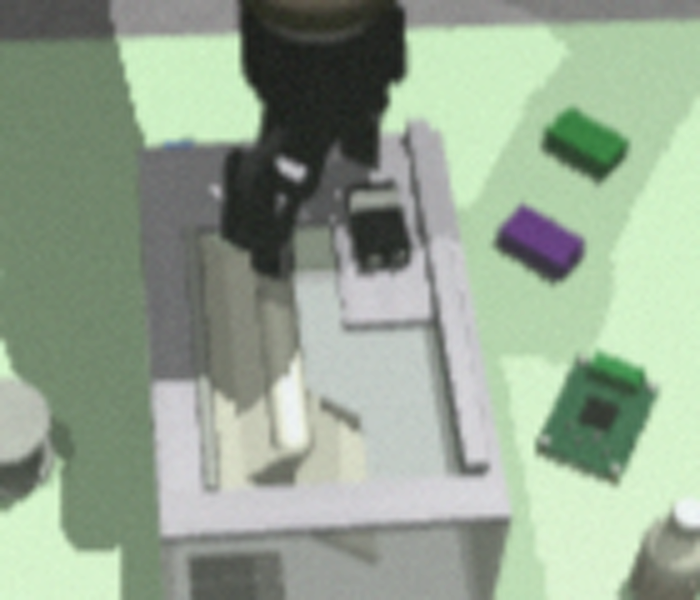

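View pics/wrist6c.png

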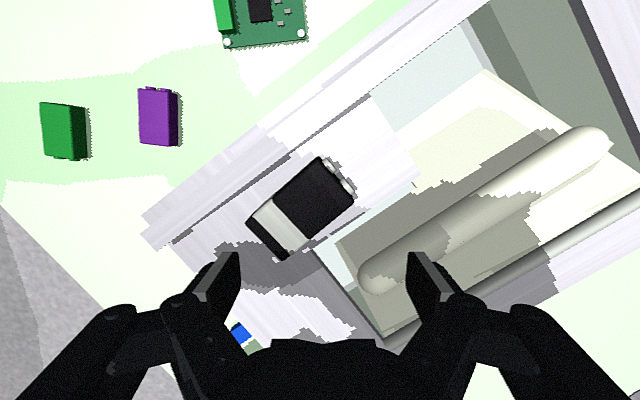

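Emit:
{"fn": "carry_out", "kwargs": {"dp": [[0.5, 4, 1], [0.5, 4, 0.5], [2, 4, 0.5]], "yaw": [0, 0, 0], "grip": [85, 85, 85]}}

```text
time: 6.4
position: [496.8, 125.1, 84.4]
ee_rot: [0.884, 0.468, 0.013, -0.014]
wrist_force: [-5.3, -0.0, 6.6]
width: 84.8
```

```bash
python3 - <<'E'
from h import *
s=rep()
d,s=snap('wrist','wrist7.png')
cv2.imwrite('pics/wrist7c.png',cv2.convertScaleAbs(cv2.imread('pics/wrist7.png'),alpha=1.6))
E
```

```text
t 6.4 pos [496.8 125.1  84.4] ty -34.2 F [-5.3 -0.   6.6] w 84.8
rib fing box [-15.2 -18.8] pusher box [-91.2  36.6]
```

View pics/wrist7c.png

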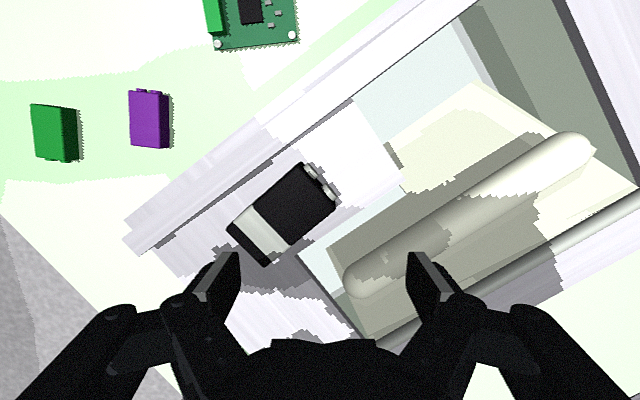

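Emit:
{"fn": "carry_out", "kwargs": {"dp": [[3.3, 5, 0], [3.3, 5, 0], [3.3, 5, 0], [3.3, 5, 0]], "yaw": [0, 0, 0, 0], "grip": [85, 85, 85, 85]}}

```text
time: 6.95
position: [515.2, 124.9, 83.8]
ee_rot: [0.883, 0.468, 0.008, -0.017]
wrist_force: [-6.1, -0.9, 7.8]
width: 85.1
```

```bash
python3 - <<'E'
from h import *
s=rep()
d,s=snap('wrist','wrist8.png')
cv2.imwrite('pics/wrist8c.png',cv2.convertScaleAbs(cv2.imread('pics/wrist8.png'),alpha=1.6))
E
```

```text
t 6.95 pos [515.2 124.9  83.8] ty -34.2 F [-6.1 -0.9  7.8] w 85.1
rib fing box [  3.1 -19.5] pusher box [-72.9  35.7]
```

View pics/wrist8c.png

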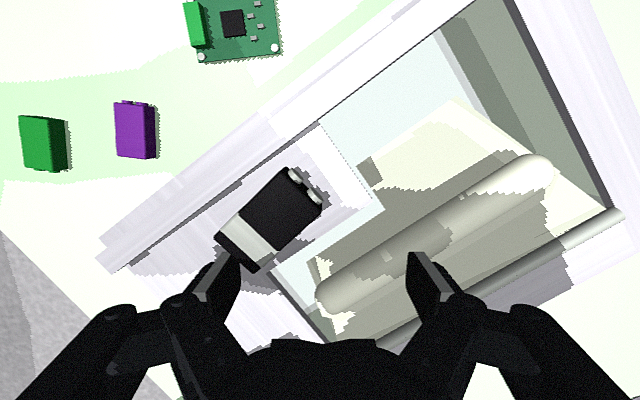

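Emit:
{"fn": "carry_out", "kwargs": {"dp": [[4, 5, 0], [4, 5, 0], [4, 5, 0], [4, 5, 0]], "yaw": [0, 0, 0, 0], "grip": [85, 85, 85, 85]}}

```text
time: 7.5
position: [535.0, 126.6, 83.0]
ee_rot: [0.883, 0.468, 0.003, -0.02]
wrist_force: [-5.8, -0.4, 6.9]
width: 85.2
```

```bash
python3 - <<'E'
from h import *
s=rep()
d,s=snap('wrist','wrist9.png')
cv2.imwrite('pics/wrist9c.png',cv2.convertScaleAbs(cv2.imread('pics/wrist9.png'),alpha=1.6))
E
```

```text
t 7.5 pos [535.  126.6  83. ] ty -34.1 F [-5.8 -0.4  6.9] w 85.2
rib fing box [ 23.  -18.4] pusher box [-53.   36.8]
```

View pics/wrist9c.png

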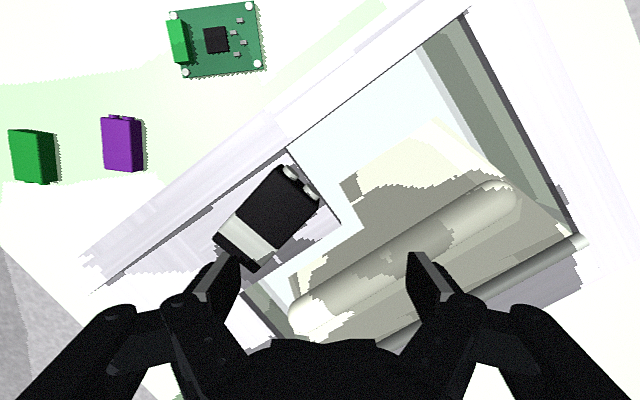

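Emit:
{"fn": "carry_out", "kwargs": {"dp": [[3.7, 5, -0.2], [3.7, 5, -0.2], [3.7, 5, -0.2], [3.7, 5, -0.2]], "yaw": [0, 0, 0, 0], "grip": [85, 85, 85, 85]}}

```text
time: 8.05
position: [554.5, 127.8, 82.7]
ee_rot: [0.883, 0.468, -0.002, -0.023]
wrist_force: [-5.3, 0.2, 8.7]
width: 85.2
```

```bash
python3 - <<'E'
from h import *
s=rep(); print(Ro.from_quat(s['ee_rot']).as_matrix()[2].round(3))
d,s=snap('wrist','wrist10.png')
cv2.imwrite('pics/wrist10c.png',cv2.convertScaleAbs(cv2.imread('pics/wrist10.png'),alpha=1.6))
E
```

```text
t 8.05 pos [554.5 127.8  82.7] ty -34.1 F [-5.3  0.2  8.7] w 85.2
rib fing box [ 42.5 -17.9] pusher box [-33.6  37.3]
[ 0.017 -0.043 -0.999]
```

View pics/wrist10c.png

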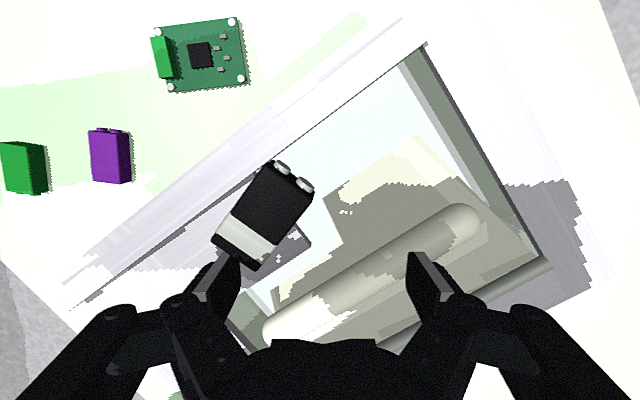

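Emit:
{"fn": "carry_out", "kwargs": {"dp": [[3.3, 5, -0.2], [3.3, 5, -0.2], [3.3, 5, -0.2]], "yaw": [0, 0, 0], "grip": [85, 85, 85]}}

```text
time: 8.48
position: [568.5, 128.0, 82.5]
ee_rot: [0.883, 0.469, -0.006, -0.025]
wrist_force: [-5.6, -0.1, 8.3]
width: 85.0
```

```bash
python3 - <<'E'
from h import *
s=rep()
d,s=snap('wrist','wrist11.png')
cv2.imwrite('pics/wrist11c.png',cv2.convertScaleAbs(cv2.imread('pics/wrist11.png'),alpha=1.6))
E
```

```text
t 8.47 pos [568.5 128.   82.5] ty -34.1 F [-5.6 -0.1  8.3] w 85.0
rib fing box [ 56.5 -18.1] pusher box [-19.5  37.1]
```

View pics/wrist11c.png

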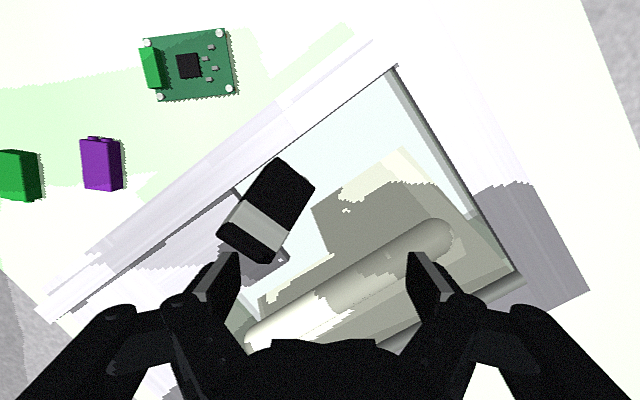

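Emit:
{"fn": "carry_out", "kwargs": {"dp": [[3.3, 5, -0.2], [3, 5, -0.2], [0, 0, 0], [0, 0, 0]], "yaw": [0, 0, 0, 0], "grip": [85, 85, 85, 85]}}

```text
time: 9.02
position: [578.9, 128.1, 82.7]
ee_rot: [0.883, 0.469, -0.008, -0.027]
wrist_force: [-3.5, -0.6, 7.1]
width: 85.1
```

```bash
python3 - <<'E'
from h import *
s=rep()
d,s=snap('wrist','wrist12.png')
cv2.imwrite('pics/wrist12c.png',cv2.convertScaleAbs(cv2.imread('pics/wrist12.png'),alpha=1.6))
E
```

```text
t 9.03 pos [578.9 128.1  82.7] ty -34.1 F [-3.5 -0.6  7.1] w 85.1
rib fing box [ 67.  -18.4] pusher box [-9.2 36.8]
```

View pics/wrist12c.png

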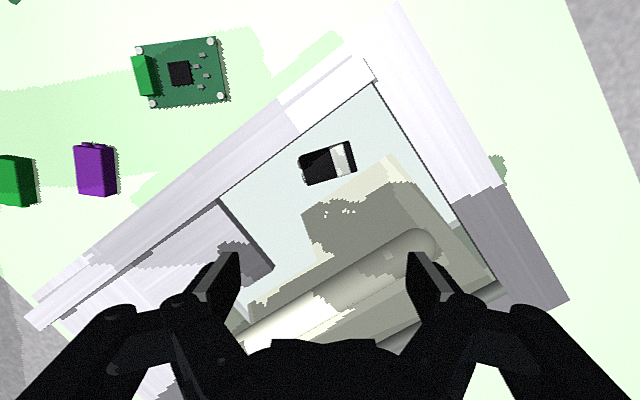

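Emit:
{"fn": "carry_out", "kwargs": {"dp": [[0, 0, 0], [0, 0, -15], [0, 0, -20], [0, 0, -30], [0, 0, -40], [0, 0, -40], [0, 0, 0], [0, 0, 0]], "yaw": [0, 0, 0, 0, 0, 0, 0, 0], "grip": [85, 85, 85, 85, 85, 85, 85, 85]}}

```text
time: 10.07
position: [584.5, 121.1, 234.7]
ee_rot: [0.883, 0.468, -0.008, -0.026]
wrist_force: [-0.1, 0.1, -0.1]
width: 84.7
```

```bash
python3 - <<'E'
from h import *
s=rep()
for n in ['scene','wrist']:
    d,s=snap(n,n+'13.png')
a=cv2.imread('pics/scene13.png')[140:280,280:450];cv2.imwrite('pics/scene13c.png',cv2.convertScaleAbs(cv2.resize(a,None,fx=4,fy=4,interpolation=cv2.INTER_CUBIC),alpha=1.6))
cv2.imwrite('pics/wrist13c.png',cv2.convertScaleAbs(cv2.imread('pics/wrist13.png'),alpha=1.3))
E
```

```text
t 10.07 pos [584.5 121.1 234.7] ty -34.1 F [-0.1  0.1 -0.1] w 84.7
rib fing box [ 72.4 -25.5] pusher box [-3.7 29.7]
```

View pics/scene13c.png

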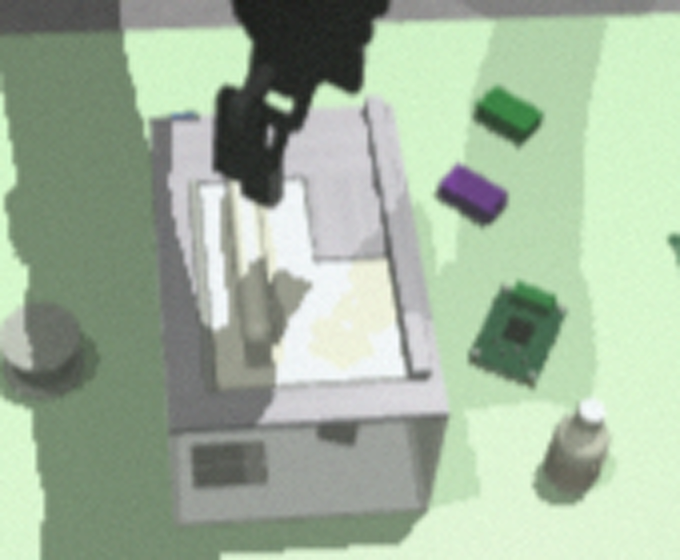

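View pics/wrist13c.png

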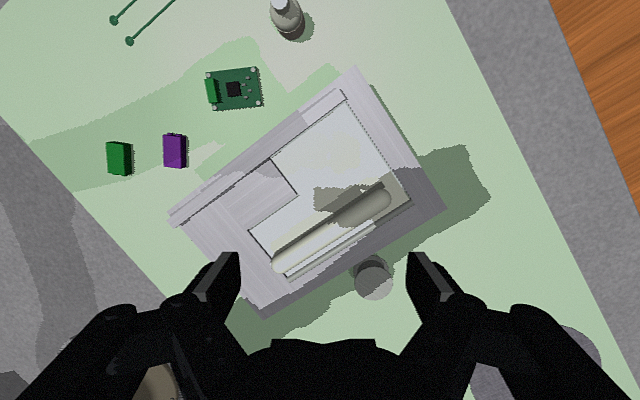

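```bash
python3 - <<'E'
from h import *
d=np.load('pics/scene13.png.npy',allow_pickle=True).item()['d']
for z in (9,15,40): print(z,w2b(onz(d,364.5,248,z)).round(1))
w=np.load('pics/wrist12.png.npy',allow_pickle=True).item()
for z in (9,20): print(w2b(wonz(w['d'],w['s'],328,162,z)).round(1))
s=rep()
E
```

```text
9 [65.2 34.6]
15 [68.6 33.8]
40 [82.9 30.5]
[51.4 36.6]
[52.6 37.7]
t 10.18 pos [584.6 120.9 234.3] ty -34.1 F [-0.3  0.8 -0.1] w 84.8
rib fing box [ 72.4 -25.7] pusher box [-3.6 29.5]
```

```bash
python3 - <<'E'
from h import *
ticket.close_job(); rep()
E
```

```text
the job is handed in; nothing more can be done
the job is handed in; nothing more can be done
```

The battery is in the collection box, and I handed the job in at about 10 s of robot time. One finger held the rib down and the flap well open. The other pushed the battery along the ledge until it dropped through the opening. Then I raised the gripper clear.

**Last checks**
- **Flap:** the scene and wrist pictures show it shut flush.
- **Battery:** casting rays onto the floor put it at about x = 50 to 65, y = 35 mm in the box frame. The two views differ by about 14 mm, probably because the scene view sees only its front part.
- **Clearance:** wrist force was about 0.
- **Bystanders:** the spool, bottle and board look unmoved in the pictures; I did not measure them again.
- **Flap angle:** I never measured it directly. From the fingertip height I estimate about 0.8 rad while pushing.

**What disagreed or failed**
- **Fingertips:** with the gripper open, the images and the first contact put the tips about 52 to 56 mm behind the reported TCP, not 13 mm. I worked from the measured value.
- **First push on the rib:** the finger slid off to the +y side of the crest. I backed off, shifted it and pushed again.
- **Tool tilt:** contact left the tool tilted by about 3 degrees by the end.

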